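# Fit the stirring paddle on the chocolate kettle's drive shaft

### The arm

A 6-joint arm with a two-finger parallel gripper is mounted at the origin on a cart in front of the work surface, level with it; the furniture and walls round the work are solid. World frame = base frame: x ahead of the robot, y to its left, z up, the work surface at z = 0. Lengths are in m, angles in degrees, forces in N, time in s.
With the tool pointing down it reaches from about 0.375 to 0.9 m from the base axis. Payload 3.1 kg.
Tool frame: the origin (TCP) lies on the centre line of the jaws, within the pads' length; the fingertips stand finger_overhang ahead of it and the grasp point (between the pads) lies 5 mm behind it (finger_overhang is the distance from the TCP to the fingertips, in m); z points along the fingers, y is the line along which they close (so a half turn about z gives the same grasp; the last joint's range is limited). The gripper opens to 87 mm and grips with 3 to 60 N. Pads are 19 mm wide; open, the fingers measure 117 mm over their backs; the gripper's body (75 mm by 190 mm) begins 51 mm behind the grasp point.
Start: joints at [-87.004, 30.224, 82.088, -0, 67.689, -10.227], TCP at [0.143, -0.608, 0.237] pointing down, gripper open.
Joint ranges: [-176.69, 176.69], [-43.24, 126.21], [12.49, 139.97], [-82, 262], [0, 151.66], [-163.58, 163.58]. Speed limits (degrees/s): [159.86, 159.86, 180, 180, 180, 180].

### API

Orientations are given as a 3x3 rotation matrix whose columns are the frame's x, y, z axes.
In Python, from rig import read_state, capture, calibration, hand_in, finger_overhang gives the robot as it stands.
- The arm moves only by the tool send_rows, never from a script. Its argument "plan" is a list of rows, each a list of 5 numbers: the closure in counts, from 0 (fully open) to 255 (shut), then the shift along the tool's x, y, z in m, then the turn about the tool's z in rad. A call has 1 to 20 rows; each row shifts and turns the commanded pose from where the row before left it, along the tool's axes as they then stand; what a row does not reach is not made up. A row lasts 1/12 s, in which the tool goes at most 41.7 mm and 7.16 degrees, less where a joint would pass 70% of its speed; a pose out of reach is approached as far as the arm can. A call is refused whole if a number of a shift passes 0.0417 or a number of a turn 0.125, either way. A call with a gripper value outside its range is refused whole. The fingers move at their own pace and stop on an object; the grip force is fixed at half the most. Time passes only in rows, so rows that do not move let the fingers close. It gives the time, the measured TCP pose, the force, the opening and the grip force at its end, in the units of the state.
- read_state(): the state, without advancing time (a new reading comes with each control period).
- capture(name): name is "side" or "top"; returns (picture, depth): 384x512x3 uint8, blue, green, red; 384x512 float32, m along the optical axis (not along the pixel's ray), 0 where there is no reading.
- calibration(name): a dict with "fx", "fy", "cx", "cy" (pixels), "xyz" and "rotation" of the camera in the world. Camera axes: x right, y down, z forward; pixel columns grow to the right and rows downward; lengths in m; the calibration is good to about 2 mm. A picture is of the moment at which its call begins. calibration takes no time and is no camera call.
- hand_in(): hands the job in; it is judged then, once.
The state is a dict: "time_s": time; "joint_positions": joint angles; "qvel": joint speeds; "tau": joint torques, N m; "position": TCP position; "tcp_rot": TCP orientation; "force": force on the tool from outside, world axes, zero at the start; "moment": the same for the moment, N m; "opening": opening from 0.0 (shut) to 1.0 (fully open); "grasp_force": force on a finger pad.
Only numpy, scipy, OpenCV 4.12 (cv2) and the standard library are available. Lean on these libraries where they do the work, as an engineer would, in place of code of your own. Each camera call takes 0.05 s, during which the arm holds its last target. There are 200 camera calls.

### The job

Get the chocolate kettle ready for filling: take the washed stirring paddle from the drying mat and set it on the drive shaft in the middle of the bowl, turning it lightly back or forth until the slot in its hub finds the flats of the shaft and it sinks fully home - do not force it down. Then turn the seated paddle, and the drive with it, until its two arms point at the bowl's two lifting handles, and let go; leave the other things on the worktop where they are.

Things in the scene. Friction and masses are not known exactly. Their poses are not given: they have to be found in the camera images.
- paddle: stirring paddle, 108 x 45 x 89 mm, 0.16 to 0.3 kg: white plastic hub 45 mm across, two steel arms each ending in an upright scraper plate (4 x 36 x 21 mm, 50 to 54 mm from the axis), a flat winged finger grip on top. Origin: centre of the hub's underside; z up its axis, x along the arms; half a turn round is alike. The plates reach 17 mm below the origin and carry it on the mat
- paddle_grip (a point): middle of the paddle's finger grip, 56 mm above the paddle's origin on its axis, same axes. The grip is 30 mm wide along x and 12 mm thick along y, from 36 to 72 mm above the origin: pinch it across y
- paddle_slot (a point): centre of the lower end of the slot in the paddle's hub, 8 mm above the paddle's origin on its axis, same axes. Below it is the round mouth, 31.5 mm across, flared to 39 mm at the underside. Above it, up to 24 mm over the origin, runs the slot: 32 mm long along x, its flat sides 11.5 mm apart along y, with a 0.5 mm lead-in at the lower edge
- kettle: counter-top chocolate kettle, fixed: round white jacket 190 mm across, steel bowl 150 mm wide inside, floor 43.5 mm and rim 86 mm above the worktop; black control pod at the front. Origin: under its centre on the worktop; x from front to back, y to its left. Two steel lifting handles stand out from the rim at +y and -y, 106 mm from the axis: arms lying along y point at them
- drive_seat (a point): centre of the flat 49 mm shoulder, 65 mm above the worktop, on which the hub's underside rests when home; the kettle's axes. The steel drive shaft stands on it: 30 mm round, two flats 10 mm apart, 21 mm tall. At the start its long way (along the flats) lies 20 to 106 degrees anticlockwise, seen from above, of the kettle's y: not reported. Over 25 N between paddle and kettle harms the drive
- shaft_top (a point): centre of the drive shaft's top, 21 mm above drive_seat, kettle's axes (not the turned shaft's). The hub's mouth goes over the shaft at any angle and stops with its underside 13 mm above drive_seat; once slot and flats agree within about 3 degrees it sinks those 13 mm. The shaft turns either way against a drag of 0.13 N m; pressed hard, the paddle drags it along: 3 to 6 N is enough
- drying_mat: grey ribbed mat, 150 x 130 x 3 mm, fixed; origin under its centre; the paddle stands on it at the start
- ribbon_spool: bystander, ribbon spool 62 mm across, 24 mm high; origin under its centre
- marker: bystander, marker pen 133 mm long (along its y), 14 mm high
- timer: bystander, square minute timer 56 x 56 x 27 mm; origin under its centre
- tongs: bystander, serving tongs lying down, 22 x 159 x 14 mm, long along its y
- mini_box: bystander, small ribboned box 55 x 55 x 43 mm; origin under its centre
- cocoa_tin: bystander, cocoa tin 60 mm across, 64 mm high; origin under its centre
- gift_box_open: fixed presentation box of pralines between mat and kettle, 115 x 157 mm, 36 mm high, its lid standing open at the back (+x) edge up to about 150 mm above the worktop: carry the paddle over or in front of it. Origin under its centre
- lid_case: fixed clear display case, 188 x 152 x 75 mm, to the left of the mat; origin under its centre
- portion_scale: fixed scale, 205 x 170 x 54 mm, to the right of the kettle; origin under its centre

How it is judged:
By the outcome, as a careful person would: the job done as asked, in the order asked, and still so for the second after the job is handed in, with the robot touching nothing.
It also fails if it takes over 72 s, if anything falls off the work surface, if the arm or the gripper's body presses on something with over 40 N, if the wrist force passes 120 N, or if a joint passes its speed limit or range.

## Working session

There is one attempt and no reset: what is moved stays moved. The work goes in short steps, Python scripts to look and compute and a tool call to move; the robot and the scene stay as the last step left them, time stands still between calls to the robot, and variables do not carry over. Pictures are saved under pics/ and viewed, at most 10 in all, crops included, and the job is handed in when it is done.

Besides the shell and the picture viewer there is one more tool, called after "Request:" as name([rows], argument=value, ...), one row to a line, values as JSON. send_rows: Moves the arm, as the interface text tells. Its arguments: {"type":"object","properties":{"plan":{"type":"array","items":{"type":"array","items":{"type":"number"}}}},"required":["plan"]}

```bash
mkdir -p pics; ls
cat > h.py <<'E'
import numpy as np, cv2
from rig import *
def cloud(n):
    im,d=capture(n); c=calibration(n)
    v,u=np.mgrid[:384,:512]
    P=np.stack([(u-c["cx"])/c["fx"]*d,(v-c["cy"])/c["fy"]*d,d],-1)@np.array(c["rotation"]).T+np.array(c["xyz"])
    P[d==0]=np.nan
    return im,P
E
python3 - <<'E'
from h import *
s=read_state(); print(s, finger_overhang if not callable(finger_overhang) else finger_overhang())
for n in("side","top"):
    im,P=cloud(n); cv2.imwrite(f"pics/{n}0.png",im); np.save(f"{n}0.npy",P); c=calibration(n); print(n,c)
E
```

```text
pics
{'time_s': 0.0, 'joint_positions': array([-8.70025068e+01,  3.02774361e+01,  8.21557724e+01, -2.39314629e-03,
        6.76894965e+01, -1.02272167e+01]), 'qvel': array([ 0.09525404, -0.04345   ,  0.01472326, -0.03720682, -0.029916  ,
       -0.115131  ]), 'tau': array([-5.00410206e-04, -4.40039527e+01, -1.76590580e+01,  6.31958758e-02,
        5.82632725e-02, -1.76221711e-04]), 'position': array([ 0.1429629 , -0.60771054,  0.23559142]), 'tcp_rot': array([[ 9.73476720e-01,  2.28786040e-01, -1.50578064e-04],
       [ 2.28785834e-01, -9.73474436e-01,  2.13665511e-03],
       [ 3.42252966e-04, -2.11443414e-03, -9.99997706e-01]]), 'force': array([-0.45583539,  0.60395376, -0.73272765]), 'moment': array([-0.03180799,  0.03827491, -0.02556123]), 'grasp_force': 0.0, 'opening': 1.0009136409649544} 0.014
side {'fx': 353.80788664562135, 'fy': 353.80788664562135, 'cx': 254.04326140838828, 'cy': 194.6898051131564, 'xyz': array([-0.42888418,  0.13696756,  0.95691082]), 'rotation': array([[-0.11424585, -0.66964561,  0.73384102],
       [-0.99329043,  0.09033871, -0.07220145],
       [-0.01794486, -0.73716597, -0.6754734 ]])}
top {'fx': 408.54109530976484, 'fy': 408.54109530976484, 'cx': 253.04319185819932, 'cy': 197.85771009861097, 'xyz': array([0.38116207, 0.02612581, 1.41832133]), 'rotation': array([[ 0.02755755, -0.9940448 ,  0.10543012],
       [-0.99941381, -0.02525498,  0.02311304],
       [-0.02031276, -0.10600526, -0.99415807]])}
```

View pics/top0.png

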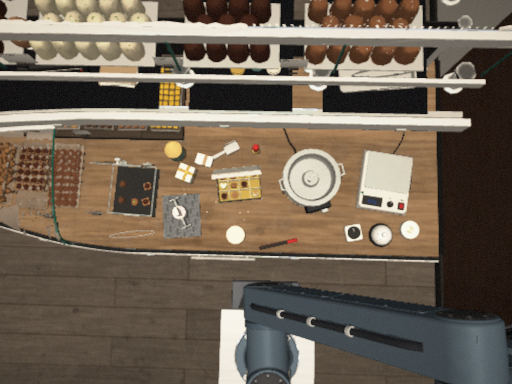

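View pics/side0.png

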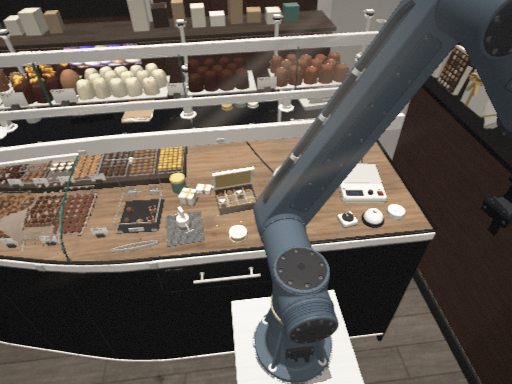

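The top view shows the paddle on the mat near (180,212) and the kettle near (311,178). The side view has the paddle at (184,218), and the arm hides the kettle. Next I'll zoom in and measure.

Run:
```python
from h import *
P=np.load("top0.npy"); im=cv2.imread("pics/top0.png")
a=cv2.resize(im[185:245,155:215],None,fx=6.5,fy=6.5,interpolation=cv2.INTER_CUBIC)
b=cv2.resize(im[142:220,270:348],None,fx=5,fy=5,interpolation=cv2.INTER_CUBIC)
cv2.imwrite("pics/crop0.png",np.hstack([a,b]))
for (u,v) in [(180,212),(311,178),(235,234),(240,172),(240,190),(300,28),(300,78),(300,120),(135,190),(388,180),(195,200)]: print(u,v,P[v,u].round(3))
# paddle pts
R=P[185:245,155:215].reshape(-1,3)
for lo,hi in((.078,.1),(.05,.072),(.012,.1)):
    m=(R[:,2]>lo)&(R[:,2]<hi); q=R[m]; print(lo,m.sum(),q.mean(0).round(4),q.min(0).round(3),q.max(0).round(3))
    w,V=np.linalg.eigh(np.cov(q[:,:2].T)); print(w**.5,np.degrees(np.arctan2(V[1,1],V[0,1])))
K=P[142:220,270:348].reshape(-1,3)
m=(K[:,2]>.078)&(K[:,2]<.1); q=K[m]; r=None
c=np.array(cv2.minEnclosingCircle(q[:,:2].astype(np.float32))[0]); print(c,q.min(0),q.max(0))
for it in range(5):
    rr=np.linalg.norm(q[:,:2]-c,axis=1); g=q[(rr>.07)&(rr<.1)]
    A=np.c_[2*g[:,:2],np.ones(len(g))]; s=np.linalg.lstsq(A,(g[:,:2]**2).sum(1),rcond=None)[0]; c=s[:2]
print("rim",c,len(g),g[:,2].mean())
rr=np.linalg.norm(q[:,:2]-c,axis=1)
h=q[(rr>.099)&(rr<.115)]; 
for t in h: print(t.round(3),np.degrees(np.arctan2(*(t[:2]-c)[::-1])).round(1),end=' ')
h=q[rr<.025]; print("\nshaft",len(h),h.mean(0) if len(h) else 0)
```

```text
180 212 [0.471 0.299 0.07 ]
311 178 [ 0.593 -0.131  0.088]
235 234 [0.404 0.117 0.022]
240 172 [0.597 0.099 0.147]
240 190 [0.557 0.105 0.005]
300 28 [ 0.876 -0.051  0.515]
300 78 [ 0.836 -0.07   0.321]
300 120 [ 0.741 -0.079  0.239]
135 190 [0.548 0.473 0.008]
388 180 [ 0.596 -0.391  0.061]
195 200 [0.518 0.261 0.007]
0.078 36 [0.4733 0.3062 0.0895] [0.459 0.298 0.078] [0.486 0.316 0.097]
[0.00356448 0.00853746] -156.94943321652838
0.05 36 [0.4739 0.3016 0.0549] [0.455 0.286 0.05 ] [0.492 0.327 0.071]
[0.00911463 0.0104197 ] 173.8894210238485
0.012 217 [0.4733 0.305  0.0488] [0.419 0.269 0.012] [0.563 0.402 0.097]
[0.01184385 0.02904098] -148.51863855881493
[ 0.59646869 -0.13504493] [ 0.5037643  -0.24337606  0.07817244] [ 0.69304945 -0.02645927  0.09550618]
rim [ 0.59845019 -0.13407311] 879 0.0851488393860647
[ 0.645 -0.223  0.086] -62.3 [ 0.645 -0.226  0.088] -63.2 [ 0.646 -0.23   0.084] -63.8 [ 0.645 -0.232  0.09 ] -64.8 [ 0.642 -0.227  0.084] -64.7 [ 0.642 -0.23   0.085] -65.5 [ 0.642 -0.233  0.087] -66.3 [ 0.64  -0.234  0.081] -67.6 [ 0.639 -0.236  0.087] -68.5 [ 0.635 -0.232  0
[... 653 characters left out ...]
7 -0.033  0.088] 96.5 [ 0.583 -0.026  0.092] 98.3 [ 0.583 -0.03   0.09 ] 98.3 [ 0.583 -0.033  0.089] 98.5 [ 0.58  -0.027  0.087] 99.6 [ 0.58 -0.03  0.09] 100.1 [ 0.577 -0.03   0.09 ] 101.9 [ 0.577 -0.033  0.088] 102.1 [ 0.574 -0.03   0.087] 103.4 [ 0.573 -0.033  0.092] 104.1 [ 0.571 -0.03   0.084] 105.0 [ 0.57  -0.033  0.089] 105.7 [ 0.568 -0.03   0.082] 106.5 [ 0.567 -0.034  0.088] 107.4 [ 0.563 -0.033  0.09 ] 109.2 [ 0.564 -0.037  0.088] 109.6 [ 0.56  -0.034  0.088] 110.8 [ 0.561 -0.037  0.085] 111.2 [ 0.558 -0.034  0.082] 112.1 [ 0.557 -0.037  0.089] 113.1 [ 0.554 -0.037  0.088] 114.7 [ 0.553 -0.04   0.092] 115.6 [ 0.554 -0.043  0.091] 116.3 
shaft 27 [ 0.59813792 -0.13355449  0.08456203]
```

View pics/crop0.png

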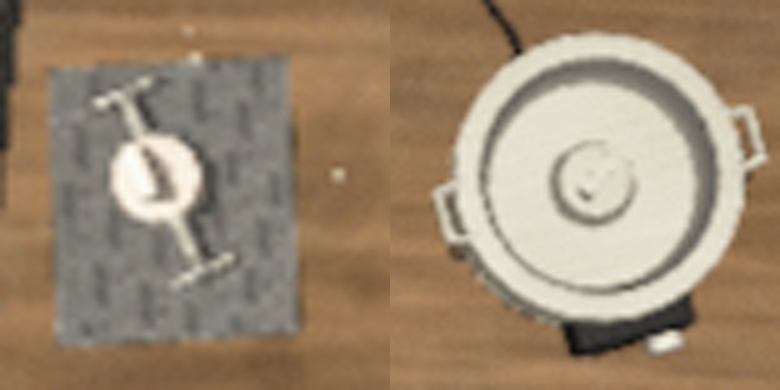

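The right crop shows the kettle's handles at about 106°/-74° in world. The left crop shows the paddle arms at about 24°. I'll refine the paddle pose, the shaft angle and the handle line from averaged depth.

```bash
cat > m.py <<'E'
from h import *
def avg(n,k=6):
    L=[cloud(n) for _ in range(k)]
    return np.mean([l[0].astype(float) for l in L],0), np.nanmean([l[1] for l in L],0)
def pca(q):
    w,V=np.linalg.eigh(np.cov(q[:,:2].T)); return q.mean(0).round(4),(w**.5).round(4),round(np.degrees(np.arctan2(V[1,1],V[0,1]))%180,1),len(q)
E
python3 - <<'E'
from m import *
im,P=avg("top",8)
R=P[185:245,155:215].reshape(-1,3); R=R[np.linalg.norm(R[:,:2]-[.473,.305],axis=1)<.075]
print("grip",pca(R[(R[:,2]>.08)])); 
for lo in(.014,.02): print("all",lo,pca(R[(R[:,2]>lo)]))
r=np.linalg.norm(R[:,:2]-[.473,.306],axis=1); f=(R[:,2]>.012)&(r>.03)&(R[:,2]<.06); q=R[f]
s=q[:,0]>.473; a,b=q[s].mean(0),q[~s].mean(0); print("arms",a,b,(a+b)/2,np.degrees(np.arctan2(*(a-b)[1::-1])),s.sum(),(~s).sum())
c=np.array([.5984,-.1341])
K=P[142:220,270:348].reshape(-1,3); d=K[:,:2]-c; rr=np.linalg.norm(d,axis=1)
q=K[(rr>.075)&(rr<.093)&(K[:,2]>.08)]; s=np.linalg.lstsq(np.c_[2*q[:,:2],np.ones(len(q))],(q[:,:2]**2).sum(1),rcond=None)[0]; print("rim",s[:2],len(q))
h=K[(rr>.1)&(rr<.118)&(K[:,2]>.07)]; s=h[:,1]>c[1]; a,b=h[s].mean(0),h[~s].mean(0); print("handles",a,b,(a+b)/2,np.degrees(np.arctan2(*(a-b)[1::-1])),s.sum(),(~s).sum())
m=(rr<.022)
for lo in(.072,.076,.08): print("shaft",pca(K[m&(K[:,2]>lo)]))
sub=P[168:192,298:326]; print(((sub[...,2])*1000).round().astype(int)[4:20,4:24])
E
```

```text
grip (array([0.4731, 0.3062, 0.09  ]), array([0.0035, 0.0085]), np.float64(22.9), 35)
all 0.014 (array([0.4725, 0.3035, 0.0501]), array([0.0101, 0.0257]), np.float64(25.0), 215)
all 0.02 (array([0.4724, 0.3034, 0.0507]), array([0.0101, 0.0249]), np.float64(26.1), 211)
arms [0.51597423 0.32661819 0.02725971] [0.43176124 0.28597541 0.02771137] [0.47386774 0.3062968  0.02748554] 25.762830339954625 28 28
rim [ 0.59836494 -0.13402542] 752
handles [ 0.57165004 -0.03293559  0.08751958] [ 0.62881317 -0.23455039  0.08760227] [ 0.60023161 -0.13374299  0.08756092] 105.82943853522269 26 27
shaft (array([ 0.5975, -0.1333,  0.0849]), array([0.0029, 0.009 ]), np.float64(144.5), 28)
shaft (array([ 0.598 , -0.1335,  0.0853]), array([0.0028, 0.0088]), np.float64(142.6), 27)
shaft (array([ 0.598 , -0.1335,  0.0853]), array([0.0028, 0.0088]), np.float64(142.6), 27)
[[43 43 42 47 50 63 66 65 65 64 64 63 65 64 64 44 43 42 43 42]
 [43 43 47 53 66 66 64 63 66 62 64 86 84 64 65 42 42 43 43 43]
 [41 44 49 63 66 64 64 64 66 66 84 85 84 86 66 64 44 43 43 41]
 [43 47 53 65 64 64 66 65 65 85 86 85 87 64 64 64 46 44 43 44]
 [43 49 65 65 62 65 64 66 63 85 87 86 64 64 65 64 63 44 43 42]
 [44 49 66 65 64 66 64 63 86 85 84 86 64 64 65 65 66 43 43 42]
 [45 50 66 65 64 65 65 86 85 85 86 66 63 64 63 65 66 44 42 44]
 [43 50 62 64 63 65 80 87 86 87 65 65 65 65 64 65 66 43 43 42]
 [43 48 59 66 65 62 68 80 88 64 64 65 65 65 65 65 51 43 42 42]
 [44 48 51 64 65 64 67 67 73 65 66 64 65 64 65 63 47 42 42 41]
 [42 44 49 55 65 64 66 65 65 65 64 66 66 66 66 51 44 42 44 44]
 [43 43 48 49 53 63 63 65 64 65 65 63 65 66 52 44 42 44 45 42]
 [44 42 42 46 50 55 61 64 65 64 64 66 61 52 46 43 44 43 44 43]
 [43 42 43 43 47 46 50 52 51 53 53 50 48 47 43 44 43 43 45 45]
 [45 43 43 42 43 44 46 47 46 48 47 44 43 43 42 44 41 44 43 42]
 [43 43 44 43 43 44 43 44 43 44 43 42 44 43 43 43 45 43 44 42]]
```

Request:
send_rows([
  [0, 0, 0, 0, -0.103],
  [0, 0, 0, 0, -0.103],
  [0, 0.0323, -0.0087, 0, 0],
  [0, 0.0323, -0.0087, 0, 0],
  [0, 0.0323, -0.0087, 0, 0],
  [0, 0.0323, -0.0087, 0, 0],
  [0, 0.0323, -0.0087, 0, 0],
  [0, 0.0323, -0.0087, 0, 0],
  [0, 0.0323, -0.0087, 0, 0],
  [0, 0.0323, -0.0087, 0, 0],
  [0, 0.0323, -0.0087, 0, 0],
  [0, 0.0323, -0.0087, 0, 0],
  [0, 0.0323, -0.0087, 0, 0],
  [0, 0.0323, -0.0087, 0, 0],
  [0, 0, 0, 0, 0],
])

```text
time_s: 1.75
position: [0.4539, -0.3457, 0.2368]
tcp_rot: [[0.904, 0.428, 0.003], [0.428, -0.904, 0.002], [0.003, -0.0, -1.0]]
force: [-0.6, -0.0, -0.0]
opening: 1.004
grasp_force: 0.0
```

Request:
send_rows([
  [0, 0.0166, -0.0325, 0, 0],
  [0, 0.0166, -0.0325, 0, 0],
  [0, 0.0166, -0.0325, 0, 0],
  [0, 0.0166, -0.0325, 0, 0],
  [0, 0.0166, -0.0325, 0, 0],
  [0, 0.0166, -0.0325, 0, 0],
  [0, 0.0166, -0.0325, 0, 0],
  [0, 0.0166, -0.0325, 0, 0],
  [0, 0.0166, -0.0325, 0, 0],
  [0, 0.0166, -0.0325, 0, 0],
  [0, 0.0166, -0.0325, 0, 0],
  [0, 0.0166, -0.0325, 0, 0],
  [0, 0.0166, -0.0325, 0, 0],
  [0, 0.0166, -0.0325, 0, 0],
  [0, 0.0166, -0.0325, 0, 0],
  [0, 0.0166, -0.0325, 0, 0],
  [0, 0.0166, -0.0325, 0, 0],
  [0, 0.0166, -0.0325, 0, 0],
  [0, 0, 0, 0, 0],
])

```text
time_s: 3.33
position: [0.474, 0.3122, 0.237]
tcp_rot: [[0.904, 0.427, 0.003], [0.427, -0.904, 0.004], [0.004, -0.002, -1.0]]
force: [0.3, 0.4, -0.1]
opening: 1.003
grasp_force: 0.0
```

```bash
cat > st.py <<'E'
from m import *
s=read_state(); R=s["tcp_rot"]
print("t",round(s["time_s"],2),"p",s["position"].round(4),"phi",np.degrees(np.arctan2(R[1,1],R[0,1])).round(2),"z",R[:,2].round(3),"F",s["force"].round(2),"M",s["moment"].round(3),"open",round(s["opening"],3),"g",round(s["grasp_force"],1),"j",np.round(s["joint_positions"],1))
def to(x,y,z,phi=None):
    d=R.T@(np.array([x,y,z])-s["position"]); print("shift",d.round(4), "" if phi is None else ("turn",-np.radians(phi-np.degrees(np.arctan2(R[1,1],R[0,1]))).round(3)))
E
python3 - <<'E'
from st import *
to(.4735,.3062,.10,-65); to(.4735,.3062,.077)
E
```

```text
t 3.33 p [0.474  0.3122 0.237 ] phi -64.69 z [ 0.003  0.004 -1.   ] F [ 0.31  0.39 -0.06] M [ 0.008 -0.049 -0.02 ] open 1.003 g 0.0 j [22.  25.7 90.6  0.2 63.5 86.6]
shift [-0.0036  0.0055  0.1369] ('turn', np.float64(0.005))
shift [-0.0037  0.0056  0.1599]
```

Request:
send_rows([
  [0, -0.0018, 0.0028, 0.03, 0],
  [0, -0.0018, 0.0028, 0.03, 0.005],
  [0, 0, 0, 0.03, 0],
  [0, 0, 0, 0.03, 0],
  [0, 0, 0, 0.025, 0],
  [0, 0, 0, 0.015, 0],
  [0, 0, 0, 0, 0],
  [0, 0, 0, 0, 0],
])

```text
time_s: 4.0
position: [0.4724, 0.2993, 0.076]
tcp_rot: [[0.908, 0.418, -0.002], [0.418, -0.908, -0.001], [-0.002, 0.0, -1.0]]
force: [0.2, -0.5, -0.3]
opening: 1.003
grasp_force: 0.0
```

Run:
```python
from st import *
to(.4735,.3062,.077,-65)
im,d=capture("side"); cv2.imwrite("pics/s1.png",cv2.resize(im[160:260,130:240],None,fx=5,fy=5,interpolation=cv2.INTER_CUBIC))
```

```text
t 4.0 p [0.4724 0.2993 0.076 ] phi -65.29 z [-0.002 -0.001 -1.   ] F [ 0.15 -0.55 -0.33] M [-0.021  0.028  0.005] open 1.003 g 0.0 j [20.9 38.7 98.7 -0.  42.7 86.2]
shift [ 0.0039 -0.0058 -0.001 ] ('turn', np.float64(-0.005))
```

View pics/s1.png

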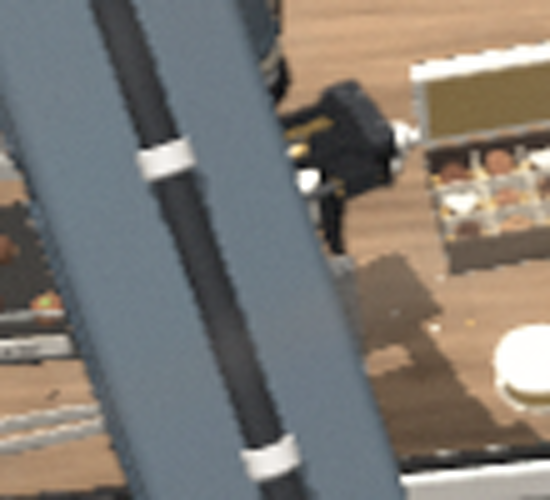

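The arm hides the grasp in this view. The earlier 6 mm offset was the arm still settling, so I'll undo that correction and close.

Request:
send_rows([
  [0, 0.0039, -0.0058, 0, -0.005],
  [0, 0, 0, 0, 0],
  [0, 0, 0, 0, 0],
])

```text
time_s: 4.3
position: [0.4746, 0.3078, 0.078]
tcp_rot: [[0.906, 0.424, 0.003], [0.424, -0.906, 0.001], [0.003, 0.0, -1.0]]
force: [-0.7, -0.5, 0.4]
opening: 0.999
grasp_force: 0.0
```

Request:
send_rows([
  [120, 0, 0, 0, 0],
  [160, 0, 0, 0, 0],
  [200, 0, 0, 0, 0],
  [230, 0, 0, 0, 0],
  [255, 0, 0, 0, 0],
  [255, 0, 0, 0, 0],
  [255, 0, 0, 0, 0],
  [255, 0, 0, 0, 0],
  [255, 0, 0, 0, 0],
  [255, 0, 0, 0, 0],
  [255, 0, 0, 0, 0],
  [255, 0, 0, 0, 0],
])

```text
time_s: 5.3
position: [0.4735, 0.307, 0.0766]
tcp_rot: [[0.906, 0.423, -0.0], [0.423, -0.906, 0.0], [0.0, -0.0, -1.0]]
force: [-0.8, 1.3, 0.5]
opening: 0.171
grasp_force: 0.4
```

Run:
```python
from st import *
to(.4735,.3062,.077,-65)
```

```text
t 5.3 p [0.4735 0.307  0.0766] phi -64.98 z [-0.  0. -1.] F [-0.79  1.33  0.47] M [0.152 0.082 0.036] open 0.171 g 0.4 j [21.6 38.9 98.   0.  43.1 86.6]
shift [-0.0004  0.0007 -0.0004] ('turn', np.float64(0.0))
```

Request:
send_rows([
  [255, 0, 0, 0, 0],
  [255, 0, 0, 0, 0],
  [255, 0, 0, 0, 0],
  [255, 0, 0, 0, 0],
  [255, 0, 0, 0, 0],
  [255, 0, 0, 0, 0],
])

```text
time_s: 5.8
position: [0.4734, 0.3069, 0.0764]
tcp_rot: [[0.906, 0.423, -0.0], [0.423, -0.906, -0.0], [-0.0, -0.0, -1.0]]
force: [-0.5, 0.1, -2.3]
opening: 0.138
grasp_force: 30.0
```

Request:
send_rows([
  [255, 0, 0, -0.01, 0],
  [255, 0, 0, -0.02, 0],
  [255, 0, 0, -0.025, 0],
  [255, 0, 0, -0.025, 0],
  [255, 0, 0, -0.025, 0],
  [255, 0, 0, -0.025, 0],
  [255, 0, 0, -0.025, 0],
  [255, 0, 0, -0.02, 0],
  [255, 0, 0, -0.01, 0],
  [255, 0, 0, 0, 0],
  [255, 0, 0, 0, 0],
  [255, 0, 0, 0, 0],
])

```text
time_s: 6.8
position: [0.4724, 0.3065, 0.2601]
tcp_rot: [[0.906, 0.423, -0.003], [0.423, -0.906, -0.001], [-0.003, -0.0, -1.0]]
force: [-0.3, -0.4, -3.0]
opening: 0.137
grasp_force: 30.0
```

Run:
```python
from st import *
to(.48,.10,.262)
im,d=capture("top"); cv2.imwrite("pics/t2.png",cv2.resize(im[150:270,130:260],None,fx=4.5,fy=4.5,interpolation=cv2.INTER_CUBIC))
```

```text
t 6.8 p [0.4724 0.3065 0.2601] phi -64.98 z [-0.003 -0.001 -1.   ] F [-0.29 -0.38 -3.02] M [-0.008  0.016  0.052] open 0.137 g 30.0 j [21.6 23.9 89.4  0.  66.8 86.6]
shift [-0.0805  0.1903 -0.0016]
```

View pics/t2.png

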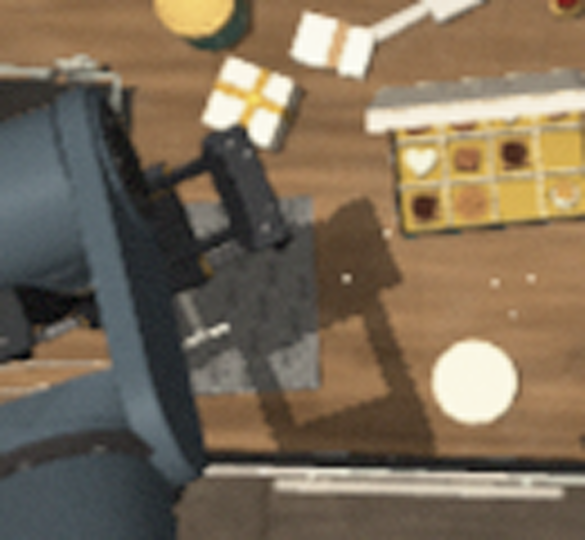

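The paddle is off the mat and level in the jaws (one plate shows at (208,335)). I'll carry it over and turn it to the measured shaft angle.

Request:
send_rows([
  [255, -0.0046, 0.0283, 0, 0],
  [255, -0.0046, 0.0283, 0, 0],
  [255, -0.0046, 0.0283, 0, 0],
  [255, -0.0046, 0.0283, 0, 0],
  [255, -0.0046, 0.0283, 0, 0],
  [255, -0.0046, 0.0283, 0, 0],
  [255, -0.0046, 0.0283, 0, 0],
  [255, -0.0046, 0.0283, 0, 0],
  [255, -0.0046, 0.0283, 0, 0],
  [255, -0.0046, 0.0283, 0, 0],
  [255, -0.0046, 0.0283, 0, 0],
  [255, -0.0046, 0.0283, 0, 0],
  [255, -0.0046, 0.0283, 0, 0],
  [255, -0.0046, 0.0283, 0, 0],
  [255, -0.0046, 0.0283, 0, 0],
  [255, -0.0046, 0.0283, 0, 0],
  [255, 0, 0, 0, 0],
])

```text
time_s: 8.27
position: [0.5997, -0.1403, 0.2597]
tcp_rot: [[0.908, 0.419, 0.0], [0.419, -0.908, -0.003], [-0.001, 0.003, -1.0]]
force: [0.2, 0.4, -0.8]
opening: 0.135
grasp_force: 30.0
```

Request:
send_rows([
  [255, 0, 0, 0, 0.12],
  [255, 0, 0, 0, 0.12],
  [255, 0, 0, 0, 0.12],
  [255, 0, 0, 0, 0.12],
  [255, 0, 0, 0, 0.12],
  [255, 0, 0, 0, 0.12],
  [255, 0, 0, 0, 0.12],
  [255, 0, 0, 0, 0.12],
  [255, 0, 0, 0, 0.12],
  [255, 0, 0, 0, 0],
  [255, 0, 0, 0, 0],
  [255, 0, 0, 0, 0],
  [255, 0, 0, 0, 0],
])

```text
time_s: 9.35
position: [0.5982, -0.1343, 0.261]
tcp_rot: [[0.801, -0.598, -0.001], [-0.598, -0.801, 0.0], [-0.001, 0.0, -1.0]]
force: [0.2, 0.1, -1.7]
opening: 0.137
grasp_force: 30.0
```

Run:
```python
from st import *
to(.5982,-.1338,.17,-127)
im,d=capture("top"); cv2.imwrite("pics/t3.png",cv2.resize(im[110:250,230:390],None,fx=4,fy=4,interpolation=cv2.INTER_CUBIC))
```

```text
t 9.35 p [ 0.5982 -0.1343  0.261 ] phi -126.75 z [-0.001  0.    -1.   ] F [ 0.17  0.05 -1.67] M [0.061 0.05  0.055] open 0.137 g 30.0 j [-23.1  27.8  82.3   0.   70.  103.7]
shift [-0.0002 -0.0004  0.091 ] ('turn', np.float64(0.004))
```

View pics/t3.png

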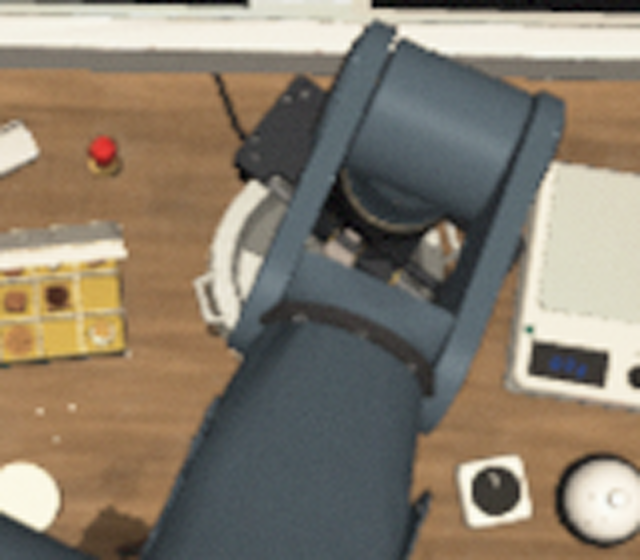

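Request:
send_rows([
  [255, 0, 0, 0.02, 0.004],
  [255, 0, 0, 0.025, 0],
  [255, 0, 0, 0.025, 0],
  [255, 0, 0, 0.02, 0],
  [255, 0, 0, 0.015, 0],
  [255, 0, 0, 0.006, 0],
  [255, 0, 0, 0, 0],
  [255, 0, 0, 0, 0],
  [255, 0, 0, 0, 0],
  [255, 0, 0, 0, 0],
])

```text
time_s: 10.23
position: [0.5994, -0.1349, 0.152]
tcp_rot: [[0.798, -0.603, 0.003], [-0.603, -0.798, -0.001], [0.003, -0.001, -1.0]]
force: [-0.0, -0.5, -3.3]
opening: 0.133
grasp_force: 30.0
```

Run:
```python
from st import *
to(.5982,-.1338,.137,-127)
```

```text
t 10.23 p [ 0.5994 -0.1349  0.152 ] phi -127.07 z [ 0.003 -0.001 -1.   ] F [-0.01 -0.49 -3.31] M [ 0.096  0.005 -0.017] open 0.133 g 30.0 j [-23.1  35.2  88.2   0.   56.4 104. ]
shift [-0.0016 -0.0002  0.015 ] ('turn', np.float64(-0.001))
```

Request:
send_rows([
  [255, 0, 0, 0.003, 0],
  [255, 0, 0, 0.003, 0],
  [255, 0, 0, 0.002, 0],
  [255, 0, 0, 0.002, 0],
  [255, 0, 0, 0.002, 0],
  [255, 0, 0, 0, 0],
  [255, 0, 0, 0, 0],
])

```text
time_s: 10.82
position: [0.5978, -0.1341, 0.1382]
tcp_rot: [[0.798, -0.603, -0.001], [-0.603, -0.798, 0.001], [-0.002, 0.0, -1.0]]
force: [-1.6, 1.6, -2.3]
opening: 0.134
grasp_force: 30.0
```

Request:
send_rows([
  [255, 0, 0, 0.001, 0],
  [255, 0, 0, 0.001, 0],
  [255, 0, 0, 0.001, 0],
  [255, 0, 0, 0, 0],
  [255, 0, 0, 0, 0],
])

```text
time_s: 11.23
position: [0.5977, -0.134, 0.1351]
tcp_rot: [[0.798, -0.603, -0.002], [-0.603, -0.798, 0.001], [-0.002, 0.0, -1.0]]
force: [-1.2, 2.2, -3.2]
opening: 0.138
grasp_force: 30.0
```

Run:
```python
from st import *
```

```text
t 11.23 p [ 0.5977 -0.134   0.1351] phi -127.08 z [-0.002  0.001 -1.   ] F [-1.17  2.21 -3.24] M [0.533 0.469 0.027] open 0.138 g 30.0 j [-23.1  36.5  88.9   0.   54.7 104. ]
```

Request:
send_rows([
  [255, -0.0006, -0.0003, 0, 0],
  [255, 0, 0, 0.001, 0],
  [255, 0, 0, 0.001, 0],
  [255, 0, 0, 0, 0],
  [255, 0, 0, 0, 0],
])

```text
time_s: 11.65
position: [0.5979, -0.1337, 0.1334]
tcp_rot: [[0.798, -0.603, -0.001], [-0.603, -0.798, 0.0], [-0.001, 0.0, -1.0]]
force: [-2.5, 1.8, -1.5]
opening: 0.136
grasp_force: 30.0
```

Run:
```python
from st import *
```

```text
t 11.65 p [ 0.5979 -0.1337  0.1334] phi -127.09 z [-0.001  0.    -1.   ] F [-2.49  1.8  -1.5 ] M [0.429 0.553 0.032] open 0.136 g 30.0 j [-23.   36.7  89.    0.   54.4 104. ]
```

Request:
send_rows([
  [255, -0.001, 0, 0, 0],
  [255, 0, 0, 0.001, 0],
  [255, 0, 0, 0.001, 0],
  [255, 0, 0, 0, 0],
  [255, 0, 0, 0, 0],
])

```text
time_s: 12.07
position: [0.5977, -0.1335, 0.1316]
tcp_rot: [[0.798, -0.603, 0.001], [-0.603, -0.798, -0.0], [0.001, -0.0, -1.0]]
force: [-1.3, 0.7, -2.3]
opening: 0.133
grasp_force: 30.0
```

Run:
```python
from st import *
```

```text
t 12.07 p [ 0.5977 -0.1335  0.1316] phi -127.08 z [ 0.001 -0.    -1.   ] F [-1.28  0.71 -2.3 ] M [ 0.237  0.185 -0.001] open 0.133 g 30.0 j [-23.   36.8  89.2  -0.   54.  104.1]
```

Request:
send_rows([
  [255, -0.0004, 0, 0.001, 0],
  [255, 0, 0, 0.001, 0],
  [255, 0, 0, 0.001, 0],
  [255, 0, 0, 0.001, 0],
  [255, 0, 0, 0, 0],
  [255, 0, 0, 0, 0],
])

```text
time_s: 12.57
position: [0.5973, -0.1332, 0.1275]
tcp_rot: [[0.798, -0.603, 0.001], [-0.603, -0.798, -0.0], [0.001, -0.0, -1.0]]
force: [0.2, 0.9, -2.5]
opening: 0.137
grasp_force: 30.0
```

Run:
```python
from st import *
```

```text
t 12.57 p [ 0.5973 -0.1332  0.1275] phi -127.09 z [ 0.001 -0.    -1.   ] F [ 0.24  0.91 -2.46] M [ 0.071  0.02  -0.021] open 0.137 g 30.0 j [-23.   37.1  89.4  -0.   53.5 104.1]
```

The slot is engaged and the paddle is sinking freely. I'll carry on down to the shoulder.

Request:
send_rows([
  [255, 0, 0, 0.001, 0],
  [255, 0, 0, 0.001, 0],
  [255, 0, 0, 0.001, 0],
  [255, 0, 0, 0.001, 0],
  [255, 0, 0, 0, 0],
  [255, 0, 0, 0, 0],
])

```text
time_s: 13.07
position: [0.5969, -0.133, 0.1235]
tcp_rot: [[0.798, -0.603, -0.0], [-0.603, -0.798, 0.0], [-0.0, 0.0, -1.0]]
force: [-1.1, 0.3, -2.3]
opening: 0.137
grasp_force: 30.0
```

Request:
send_rows([
  [255, 0, 0, 0.0006, 0],
  [255, 0, 0, 0.0006, 0],
  [255, 0, 0, 0.0006, 0],
  [255, 0, 0, 0, 0],
  [255, 0, 0, 0, 0],
])

```text
time_s: 13.48
position: [0.5969, -0.133, 0.1217]
tcp_rot: [[0.798, -0.603, -0.0], [-0.603, -0.798, 0.0], [-0.0, 0.0, -1.0]]
force: [-0.5, -0.5, -1.7]
opening: 0.141
grasp_force: 30.0
```

Run:
```python
from st import *
```

```text
t 13.48 p [ 0.5969 -0.133   0.1217] phi -127.08 z [-0.  0. -1.] F [-0.45 -0.52 -1.69] M [0.088 0.021 0.053] open 0.141 g 30.0 j [-23.   37.5  89.6  -0.   52.9 104.1]
```

Request:
send_rows([
  [255, 0, 0, 0.0005, 0],
  [255, 0, 0, 0.0005, 0],
  [255, 0, 0, 0, 0],
  [255, 0, 0, 0, 0],
  [255, 0, 0, 0, 0],
])

```text
time_s: 13.9
position: [0.5971, -0.133, 0.1213]
tcp_rot: [[0.798, -0.603, 0.001], [-0.603, -0.798, -0.0], [0.001, -0.0, -1.0]]
force: [-0.2, 0.5, 3.1]
opening: 0.136
grasp_force: 30.0
```

Run:
```python
from st import *
```

```text
t 13.9 p [ 0.5971 -0.133   0.1213] phi -127.08 z [ 0.001 -0.    -1.   ] F [-0.15  0.48  3.14] M [ 0.187  0.254 -0.027] open 0.136 g 30.0 j [-23.   37.5  89.6   0.   52.8 104.1]
```

Seated: contact began at TCP z ≈ 0.1214, as expected, at about 5 N. I'll ease the pressure and turn the drive in stages, watching for side load.

Request:
send_rows([
  [255, 0, 0, -0.0005, 0],
  [255, 0, 0, 0, 0.05],
  [255, 0, 0, 0, 0.05],
  [255, 0, 0, 0, 0.05],
  [255, 0, 0, 0, 0.05],
  [255, 0, 0, 0, 0],
  [255, 0, 0, 0, 0],
  [255, 0, 0, 0, 0],
])

```text
time_s: 14.57
position: [0.5972, -0.1332, 0.1213]
tcp_rot: [[0.663, -0.749, 0.001], [-0.749, -0.663, -0.0], [0.001, -0.0, -1.0]]
force: [0.5, 0.5, 0.5]
opening: 0.132
grasp_force: 30.0
```

Run:
```python
from st import *
print(R.T@s["force"])
```

```text
t 14.57 p [ 0.5972 -0.1332  0.1213] phi -138.48 z [ 0.001 -0.    -1.   ] F [0.49 0.5  0.47] M [0.026 0.022 0.048] open 0.132 g 30.0 j [-23.   37.6  89.6  -0.   52.8 115.5]
[-0.04696548 -0.69638222 -0.4702121 ]
```

Request:
send_rows([
  [255, 0, 0, 0, 0.05],
  [255, 0, 0, 0, 0.05],
  [255, 0, 0, 0, 0.05],
  [255, 0, 0, 0, 0.05],
  [255, 0, 0, 0, 0],
  [255, 0, 0, 0, 0],
])

```text
time_s: 15.07
position: [0.5972, -0.1332, 0.1213]
tcp_rot: [[0.501, -0.865, 0.0], [-0.865, -0.501, -0.0], [0.001, -0.0, -1.0]]
force: [1.0, -0.7, 0.2]
opening: 0.134
grasp_force: 30.0
```

Request:
send_rows([
  [255, 0, 0, 0, 0.05],
  [255, 0, 0, 0, 0.05],
  [255, 0, 0, 0, 0.05],
  [255, 0, 0, 0, 0.05],
  [255, 0, 0, 0, 0.05],
  [255, 0, 0, 0, 0],
  [255, 0, 0, 0, 0],
  [255, 0, 0, 0, 0],
])

```text
time_s: 15.73
position: [0.5972, -0.1332, 0.1213]
tcp_rot: [[0.272, -0.962, 0.0], [-0.962, -0.272, -0.0], [0.0, -0.0, -1.0]]
force: [-0.2, -0.2, 1.0]
opening: 0.132
grasp_force: 30.0
```

Run:
```python
from st import *
print(R.T@s["force"])
```

```text
t 15.73 p [ 0.5972 -0.1332  0.1213] phi -164.24 z [ 0. -0. -1.] F [-0.2  -0.16  1.04] M [-0.064 -0.002  0.052] open 0.132 g 30.0 j [-23.   37.6  89.6  -0.   52.8 141.2]
[ 0.10161066  0.23984422 -1.03673597]
```

Request:
send_rows([
  [200, 0, 0, 0, 0],
  [160, 0, 0, 0, 0],
  [120, 0, 0, 0, 0],
  [80, 0, 0, 0, 0],
  [80, 0, 0, 0, 0],
  [80, 0, 0, 0, 0],
  [80, 0, 0, 0, 0],
  [80, 0, 0, 0, 0],
  [80, 0, 0, -0.01, 0],
  [80, 0, 0, -0.02, 0],
  [80, 0, 0, -0.025, 0],
  [80, 0, 0, -0.025, 0],
  [80, 0, 0, -0.025, 0],
  [80, 0, 0, -0.02, 0],
  [80, 0, 0, -0.01, 0],
  [80, 0, 0, 0, 0],
])

```text
time_s: 17.07
position: [0.5985, -0.1336, 0.2597]
tcp_rot: [[0.27, -0.963, 0.006], [-0.963, -0.27, -0.003], [0.004, -0.005, -1.0]]
force: [0.5, 1.1, 0.4]
opening: 0.686
grasp_force: 0.0
```

Request:
send_rows([
  [80, 0.0217, 0.0214, 0, 0],
  [80, 0.0217, 0.0214, 0, 0],
  [80, 0.0217, 0.0214, 0, 0],
  [80, 0.0217, 0.0214, 0, 0],
  [80, 0.0217, 0.0214, 0, 0],
  [80, 0.0217, 0.0214, 0, 0],
  [80, 0.0217, 0.0214, 0, 0],
  [80, 0.0217, 0.0214, 0, 0],
  [80, 0.0217, 0.0214, 0, 0],
  [80, 0.0217, 0.0214, 0, 0],
  [80, 0.0217, 0.0214, 0, 0],
  [80, 0, 0, 0, 0],
  [80, 0, 0, 0, 0],
])

```text
time_s: 18.15
position: [0.4334, -0.4272, 0.2545]
tcp_rot: [[0.267, -0.964, -0.002], [-0.964, -0.267, 0.003], [-0.003, 0.001, -1.0]]
force: [0.1, 0.7, 0.3]
opening: 0.686
grasp_force: 0.0
```

Run:
```python
from st import *
im,P=avg("top",8); c=np.array([.5984,-.1341])
K=P[142:220,270:348].reshape(-1,3); K=K[~np.isnan(K[:,0])]; rr=np.linalg.norm(K[:,:2]-c,axis=1)
print("grip",pca(K[(rr<.03)&(K[:,2]>.115)&(K[:,2]<.15)]), K[(rr<.03)][:,2].max())
g=K[(rr>.03)&(rr<.062)&(K[:,2]>.056)&(K[:,2]<.15)]
s=g[:,1]>c[1]; a,b=g[s].mean(0),g[~s].mean(0); print("arms",a,b,np.degrees(np.arctan2(*(a-b)[1::-1])),len(g),s.sum())
cv2.imwrite("pics/t4.png",cv2.resize(im.astype(np.uint8)[125:245,250:400],None,fx=5,fy=5,interpolation=cv2.INTER_CUBIC))
```

```text
t 18.15 p [ 0.4334 -0.4272  0.2545] phi -164.51 z [-0.002  0.003 -1.   ] F [0.1  0.65 0.34] M [ 0.14  -0.039 -0.039] open 0.686 g 0.0 j [-55.1  27.9  83.3   0.   69.  109.4]
grip (array([ 0.5976, -0.1334,  0.1335]), array([0.0036, 0.0088]), np.float64(105.3), 42) 0.13807650910589636
arms [ 0.58496319 -0.08933702  0.07202407] [ 0.61185361 -0.17980911  0.07144217] 106.55318455711598 61 31
```

View pics/t4.png

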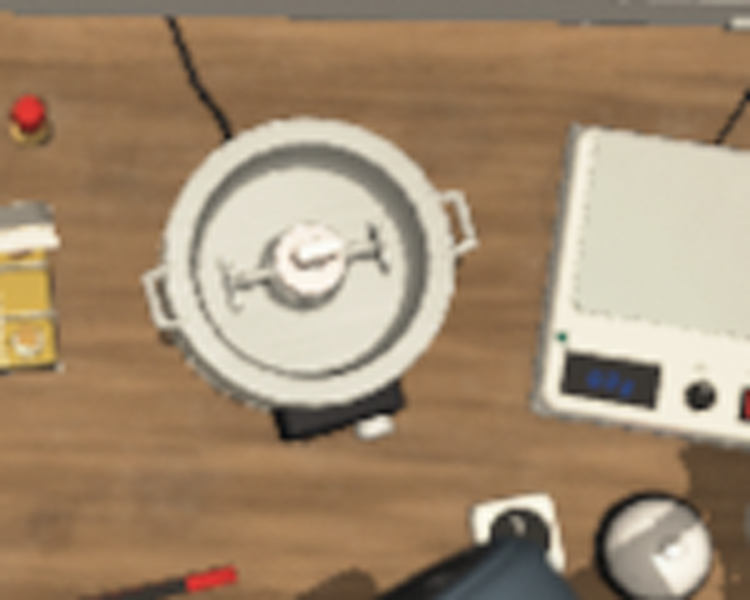

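The paddle's arms run from (230,285) to (378,250), in line with the handles at (160,298) and (458,226). The top of the grip is at z ≈ 0.137 m, which means it is fully home.

```bash
python3 -c "
from rig import hand_in
print(hand_in())"
```

```text
the job is handed in; nothing more can be done
None
```

The paddle is fully seated on the drive shaft with its arms within about 1° of the handle line. It was released, nothing else on the worktop was knowingly touched, and the job was handed in at about 18 s.

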